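# Free the safety catch and return the doming block to its rack

## Task

The doming block in the bench holder is finished with. Flip the red safety catch right over so that it stays clear of the cam lever, swing the lever fully open, take the block out and set it gently (not dropped) into the empty place of the wooden rack, sitting flat with its hollows up, lengthwise between the two tall cheeks. Leave the catch off and the lever open for the next block, and leave the other things where they stand.

Things in the scene. Friction and masses are not known exactly. Their poses are not given: they have to be found in the camera images.
- holder: dark green cast holder screwed to the bench, L-shaped base plate within 136 mm (its x) by 210 mm (its y), 14 mm thick; origin at the centre of its underside. A fixed jaw (its -x side) and a steel moving jaw (its +x side), 52 mm long and with tops 58 mm above the bench, hold the block between them; both ends of the block are free, with nothing higher than the 14 mm base plate within 30 mm of them
- holder_seat (a point): point fixed in the holder, with the holder's axes, where the block's centre is while clamped: 38 mm above the bench; the bed under the block is 16 mm above the bench. The jaws cover the block's long sides nearly to its top (60 mm), so it comes out by its ends, straight up
- doming_block_center (a point): centre of the loose steel doming block, 0.6 kg, 36 mm wide (its x), 56 mm long (its y), 44 mm high, five round hollows in its top (+z). A groove 7 mm high, 5 mm deep runs along each long side, 9 to 16 mm above its underside; in the holder a tongue of the moving jaw sits in one and holds the block down until the lever is open. Its y is along the holder's y there
- safety_catch (a joint): angle of the red drop-over catch (rad): 0 = down, its fork straddling the tip of the cam lever so that the lever cannot swing; grows as it is flipped up and over towards the holder's +y, to the stop at 2.1. It turns freely; past about 1.35 its own weight carries it over to the stop, before that it falls shut. Flipped over, its top stands 85 mm above the bench
- safety_catch_hinge (a point): middle of the catch's hinge pin, 37 mm above the bench; the pin is parallel to the holder's x
- safety_catch_knob (a point): centre of the catch's black finger knob, a disc 18 mm across, 12 mm wide, axis along the holder's x (pinch its flat faces; it can turn between the fingers). Catch down: 71 mm above the bench, 35 mm from the hinge pin towards the holder's -y and 34 mm above the pin; the 26 mm wide red bridge plate under it starts 22 mm below the knob's centre
- cam_lever (a joint): angle of the steel cam lever (rad): 0 = clamped, lever pointing along the holder's +y; grows as the lever swings level towards the holder's +x (clockwise seen from above) to its stop at 1.5 = fully open. At 1.25 and more the moving jaw has drawn back far enough (7 mm) to let the block out. It stays where it is left (about 2 N at the grip)
- cam_lever_pivot (a point): point on the lever's upright pivot axis, 37 mm above the bench
- cam_lever_grip (a point): centre of the lever's upright round black grip, 18 mm across, from 43 to 90 mm above the bench (this point is 68 mm up), 80 mm from the pivot axis; the flat lever under it has its top 41 mm above the bench
- rack: wooden rack, 85 mm (its x) by 190 mm (its y), floor 12 mm above the bench; two cheeks along its y, 12 mm thick, inner faces 61 mm apart, tops 64 mm above the bench (8 mm above a seated block's top); origin at the centre of its underside. Two places, 90 mm apart along its y, each bounded sideways by low strips 8 mm high and 40 mm apart
- rack_slot (a point): point, with the rack's axes, where the block's centre belongs in the empty place: 34 mm above the bench, 45 mm from the rack's middle to its +y side. The block's y (long axis) lies along the rack's x, either way round; the long sides stay open to the fingers there, the ends do not. The bench between holder and rack is clear
- swage_block_center (a point): centre of the other block of the same size, with half-round cross grooves in its top, standing in the rack's other place; leave it alone
- flux_jar: white and blue screw-top jar, 38 mm across, 61 mm high, origin at the centre of its foot; a bystander
- findings_dish: small turned dish, 68 mm across, 19 mm high, origin at the centre of its foot; a bystander

How it is judged:
By the outcome, as a careful person would: the job done as asked, in the order asked, and still so for the second after the job is handed in, with the robot touching nothing.
It also fails if it takes over 72 s, if anything falls off the work surface, if the arm or the gripper's body presses on something with over 40 N, if the wrist force passes 120 N, or if a joint passes its speed limit or range.

## Robot

A 6-joint arm with a two-finger parallel gripper is mounted at the origin on the work surface; the furniture and walls round the work are solid. World frame = base frame: x ahead of the robot, y to its left, z up, the work surface at z = 0. Lengths are in mm, angles in rad, forces in N, time in s.
With the tool pointing down it reaches from about 425 to 950 mm from the base axis. Payload 14.7 kg.
Tool frame: the origin (TCP) lies between the finger pads; the fingertips stand 22 mm ahead of it and the grasp point (between the pads) lies 3 mm ahead of it; z points along the fingers, y is the line along which they close (so a half turn about z gives the same grasp; the last joint's range is limited). The gripper opens to 85 mm and grips with 20 to 120 N. Pads are 22 mm wide; open, the fingers measure 114 mm over their backs; the gripper's body (76 mm by 85 mm) begins 54 mm behind the grasp point. The pads swing forward as they close: fully open they stand 13 mm farther back than shut.
Start: joints at [-1.201, 0.48, 1.596, -0, 1.065, -0.047], TCP at [263.159, -594.34, 253.297] pointing down, gripper open.
Joint ranges: [-2.75, 2.75], [-0.82, 2.05], [0.23, 2.67], [-1.56, 4.7], [0.09, 2.69], [-2.92, 2.92]. Speed limits (rad/s): [1.89, 1.89, 2.39, 3.01, 3.01, 3.01].

## Interface

Orientations are given as a unit quaternion [w, x, y, z].
In Python, from plant import ctrl, get_image, camera_info, job gives the robot as it stands.
- The arm moves only by the tool carry_out, never from a script. Its argument "steps" is text: rows parted by semicolons, each of 6 numbers parted by spaces: the shift along the tool's x, y, z scaled (see below), then the turn, a rotation vector about the tool's x, y, z scaled (see below). In form: x y z wx wy wz; .... A call has 1 to 8 rows; each row shifts and turns the commanded pose from where the row before left it, along the tool's axes as they then stand; what a row does not reach is not made up. The controller multiplies each number of a shift by 120 mm and each number of a turn by 60 degrees. A row lasts 1/12 s, in which the tool goes at most 41.7 mm and 7.16 degrees, less where a joint would pass 70% of its speed; a pose out of reach is approached as far as the arm can. A call with a number of a shift or a turn outside -1 to 1 is refused whole. A call with a gripper value outside its range is refused whole. "grip" is the opening, from 0 (shut) to 1 (fully open), set as the call begins (left out, the last holds). The fingers move at their own pace and stop on an object; "grip_force" is the grip in N (left out, the last holds). Time passes only in rows, so rows that do not move let the fingers close. It gives the time, the measured TCP pose, the force, the opening and the grip force at its end, in the units of the state.
- ctrl.observe(): the state, without advancing time (a new reading comes with each control period).
- get_image(name): name is "scene" or "top" or "wrist"; returns (picture, depth): 384x512x3 uint8, red, green, blue; 384x512 float32, mm along the optical axis (not along the pixel's ray), 0 where there is no reading.
- camera_info(name): a dict with "K" (3x3 intrinsics, pixels), "k1" (the pictures are not rectified: a ray, as slopes to the right and down, at radius r is drawn at 1 + k1 r^2 times it, then the intrinsics apply), "R" (3x3) and "t" (3): a world point X has camera coordinates R X + t; the wrist camera has in their place "mount" (4x4, takes a point from camera to tool coordinates, whose origin is the TCP and whose axes are the flange's). Camera axes: x right, y down, z forward; pixel columns grow to the right and rows downward; lengths in mm; the calibration is good to about 2 mm. A picture is of the moment at which its call begins: read the wrist's pose just before it. camera_info takes no time and is no camera call.
- job.job_done(): hands the job in; it is judged then, once.
The state is a dict: "time": time; "joint_pos": joint angles; "joint_velocities": joint speeds; "joint_efforts": joint torques, N m; "tool_pos": TCP position; "tool_rot": TCP orientation; "contact_force": force on the tool from outside, world axes, zero at the start; "torque": the same for the moment, N m; "width": finger opening in mm; "gripper_force": force on a finger pad.
Only numpy, scipy, OpenCV 4.12 (cv2) and the standard library are available. Lean on these libraries where they do the work, as an engineer would, in place of code of your own. Each camera call takes 0.05 s, during which the arm holds its last target. There are 200 camera calls.

## Working session

There is one attempt and no reset: what is moved stays moved. The work goes in short steps, Python scripts to look and compute and a tool call to move; the robot and the scene stay as the last step left them, time stands still between calls to the robot, and variables do not carry over. Pictures are saved under pics/ and viewed, at most 10 in all, crops included, and the job is handed in when it is done.

Besides the shell and the picture viewer there is one more tool, called after "Request:" by a JSON object that holds its "name" and its "arguments", one argument or row to a line. carry_out: Moves the arm, as the interface text tells. Shifts and turns lie within -1 to 1; 1 stands for 120 mm of shift or 60 degrees of turn. Its arguments: {"type":"object","properties":{"steps":{"type":"string"},"grip":{"type":"number"},"grip_force":{"type":"number"}},"required":["steps"]}

```bash
ls; mkdir -p pics; cat > h.py <<'E'
import numpy as np, cv2
from plant import ctrl, get_image, camera_info, job
from scipy.spatial.transform import Rotation as Ro
def toolT(s):
    q=s["tool_rot"]; T=np.eye(4); T[:3,:3]=Ro.from_quat([q[1],q[2],q[3],q[0]]).as_matrix(); T[:3,3]=s["tool_pos"]; return T
def cloud(name):
    s=ctrl.observe(); im,d=get_image(name); c=camera_info(name)
    K=np.array(c["K"]); k1=c["k1"]
    v,u=np.mgrid[:384,:512].astype(float)
    p=cv2.undistortPoints(np.stack([u.ravel(),v.ravel()],1)[:,None],K,np.array([k1,0,0,0.])).reshape(384,512,2)
    P=np.concatenate([p*d[...,None],d[...,None]],2)
    if "mount" in c:
        T=toolT(s)@np.array(c["mount"]); W=P@T[:3,:3].T+T[:3,3]
    else:
        W=(P-np.array(c["t"]))@np.array(c["R"])
    W[d==0]=np.nan
    return im,W
E
python3 - <<'E'
from h import *
for n in("top","scene"):
    im,W=cloud(n); np.savez(n+"0.npz",im=im,W=W)
    cv2.imwrite(f"pics/{n}0.png",cv2.resize(im[...,::-1],(800,600),interpolation=cv2.INTER_CUBIC))
    z=W[...,2]; print(n,np.nanmin(W,(0,1)),np.nanmax(W,(0,1)),W[192,256])
print({k:np.round(v,3) if not isinstance(v,(str,dict)) else v for k,v in ctrl.observe().items()}, camera_info("wrist"))
E
```

```text
pics
top [   29.31150693 -1372.0165384   -859.7422183 ] [1602.83078061 1210.17722972  873.50370775] [ 4.88640289e+02 -3.96564379e+01  3.07263658e-01]
scene [ -305.71499666 -1977.42831521  -862.66292772] [2713.36407271  858.89639582  634.52320873] [ 1560.20301873 -1334.8509658   -834.9920269 ]
{'time': np.float64(0.1), 'joint_pos': array([-1.201,  0.481,  1.597, -0.   ,  1.065, -0.047]), 'joint_velocities': array([-0.   , -0.002, -0.001,  0.001, -0.002,  0.002]), 'joint_efforts': array([ 2.0000e-03, -9.5225e+01, -4.3104e+01, -0.0000e+00,  5.0000e-03,
       -0.0000e+00]), 'tool_pos': array([ 263.019, -594.017,  252.752]), 'tool_rot': array([-0.001,  0.978,  0.207, -0.   ]), 'contact_force': array([-0.318,  0.586, -0.367]), 'torque': array([-0.02 , -0.008, -0.026]), 'gripper_force': np.float64(0.0), 'width': np.float64(85.42)} {'K': array([[269.1505287 ,   0.        , 254.21981721],
       [  0.        , 269.1505287 , 192.71665492],
       [  0.        ,   0.        ,   1.        ]]), 'k1': 0.009829086660185187, 'mount': array([[-9.57287601e-04, -9.62030601e-01, -2.72939932e-01,
         6.81372127e+01],
       [ 9.99999128e-01, -6.72749883e-04, -1.13607705e-03,
        -1.73745685e-01],
       [ 9.09320579e-04, -2.72940782e-01,  9.62030406e-01,
        -1.21164639e+02],
       [ 0.00000000e+00,  0.00000000e+00,  0.00000000e+00,
         1.00000000e+00]])}
```

View pics/top0.png

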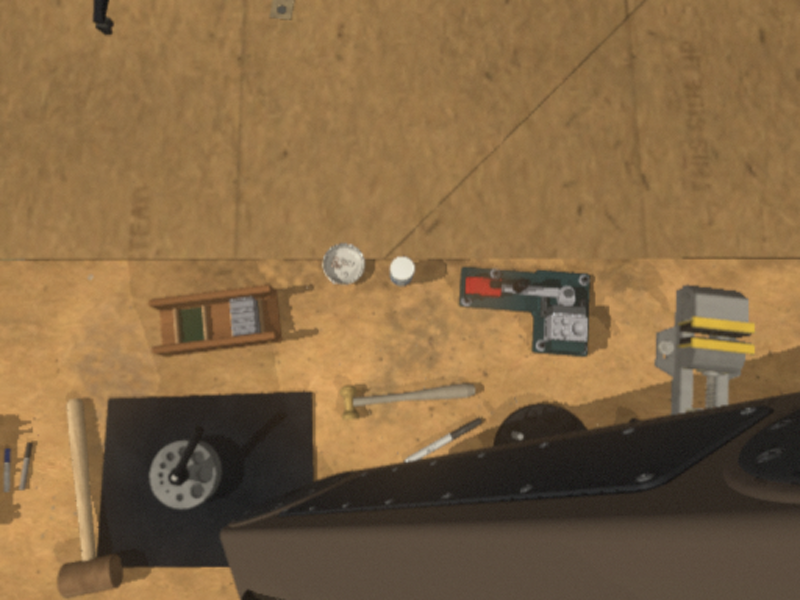

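View pics/scene0.png

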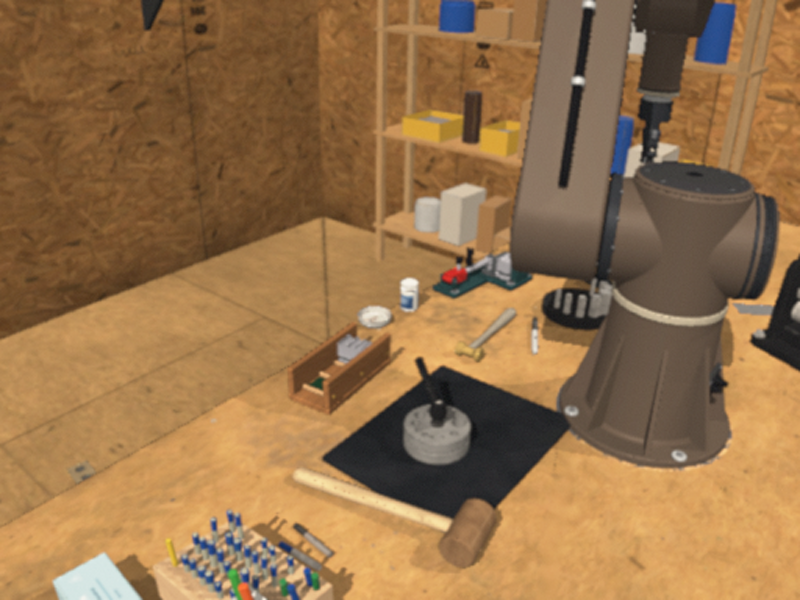

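The top view shows the holder at about (460-592, 265-355) with the lever pivot near (568,295), the red catch at (483,287) and the block at (568,326). The rack is at (152-278, 288-353) with its green empty place at (191,325). The dish is at (344,264) and the jar at (402,269).

```bash
python3 - <<'E'
from h import *
D=np.load("top0.npz"); im,W=D["im"],D["W"]
for n,(u,v) in dict(block=(568,326),pivot=(568,295),catch=(480,287),tl=(462,270),tr=(590,274),br=(586,353),bl=(541,350),rackempty=(191,325),swage=(244,316),rtl=(153,303),rtr=(272,290),rbl=(157,352),rbr=(278,340),dish=(344,264),jar=(402,269)).items():
    print(n,np.round(W[int(v*.64),int(u*.64)],0))
# rectified crop top view
def crop(x0,x1,y0,y1,name):
    pass
a=cv2.resize(im[160:236,285:385,::-1],(800,608)[:2],interpolation=cv2.INTER_CUBIC)
cv2.imwrite("pics/hold.png",a[:600])
E
```

```text
block [ 440. -294.   61.]
pivot [ 491. -299.   50.]
catch [ 503. -163.   50.]
tl [ 538. -139.   11.]
tr [ 532. -351.    2.]
br [ 403. -335.   15.]
bl [ 406. -263.   13.]
rackempty [447. 296.  13.]
swage [457. 204.  52.]
rtl [478. 344.  61.]
rtr [499. 162.  49.]
rbl [401. 331.  66.]
rbr [421. 153.  43.]
dish [550.  52.   5.]
jar [528. -40.  63.]
```

View pics/hold.png

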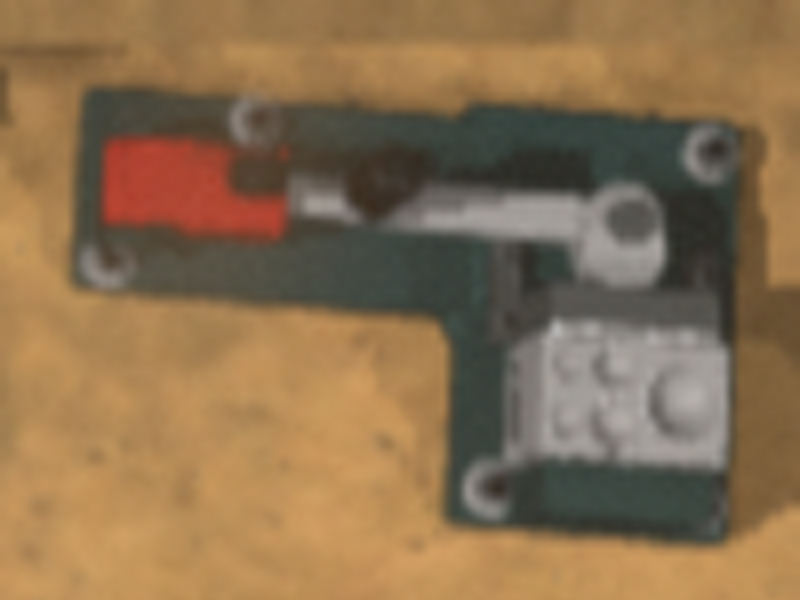

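```bash
cat >> h.py <<'E'
def go(pos,az,s=None):
    "print tool-frame shift & turn units to TCP pos, tool down with tool x at azimuth az (deg)"
    s=s or ctrl.observe(); T=toolT(s); R=T[:3,:3]
    a=np.radians(az); Rt=np.array([[np.cos(a),np.sin(a),0],[np.sin(a),-np.cos(a),0],[0,0,-1]]).reshape(3,3)
    d=R.T@(np.array(pos,float)-T[:3,3]); r=Ro.from_matrix(R.T@Rt).as_rotvec(degrees=True)
    print("shift mm",np.round(d,1),"units",np.round(d/120,3),"turn units",np.round(r/60,3),"az",np.round(np.degrees(np.arctan2(R[1,0],R[0,0])),1),"t",round(float(s["time"]),1))
E
python3 - <<'E'
from h import *
D=np.load("top0.npz"); W=D["W"]
m=(W[...,0]>250)&(W[...,0]<600)&(W[...,1]<-400)&(W[...,1]>-620); print(np.nanmax(W[m][:,2]),np.nanmin(W[m][:,1]))
go([490,-240,210],87)
E
```

```text
89.06345563722054 -619.966418491795
shift mm [ 350.9 -231.8   43. ] units [ 2.924 -1.931  0.358] turn units [-1.000e-03 -1.000e-03 -1.052e+00] az 23.9 t 0.1
```

Request:
{"name": "carry_out", "arguments": {
  "steps": "0.244 -0.161 0.03 0 0 0;0.244 -0.161 0.03 0 0 0;0.244 -0.161 0.03 0 0 0;0.244 -0.161 0.03 0 0 0;0.244 -0.161 0.03 0 0 0;0.244 -0.161 0.03 0 0 0;0.244 -0.161 0.03 0 0 0;0.244 -0.161 0.03 0 0 0"
}}

```text
time: 0.77
tool_pos: [415.2, -356.6, 224.2]
tool_rot: [-0.0, 0.978, 0.207, -0.0]
contact_force: [1.4, -1.1, 0.5]
width: 85.3
gripper_force: 0.0
```

Request:
{"name": "carry_out", "arguments": {
  "steps": "0.244 -0.161 0.03 0 0 0;0.244 -0.161 0.03 0 0 0;0.244 -0.161 0.03 0 0 0;0.244 -0.161 0.03 0 0 0;0 0 0 0 0 -0.105;0 0 0 0 0 -0.105;0 0 0 0 0 -0.105;0 0 0 0 0 -0.105"
}}

```text
time: 1.43
tool_pos: [490.6, -239.6, 209.8]
tool_rot: [-0.0, 0.908, 0.418, -0.0]
contact_force: [-0.1, 0.2, 0.4]
width: 85.8
gripper_force: 0.0
```

Request:
{"name": "carry_out", "arguments": {
  "steps": "0 0 0 0 0 -0.105;0 0 0 0 0 -0.105;0 0 0 0 0 -0.105;0 0 0 0 0 -0.105;0 0 0 0 0 -0.105;0 0 0 0 0 -0.105;0 0 0 0 0 0;0 0 0 0 0 0"
}}

```text
time: 2.1
tool_pos: [490.4, -240.0, 209.9]
tool_rot: [-0.0, 0.727, 0.686, -0.0]
contact_force: [0.2, -0.7, 0.6]
width: 85.4
gripper_force: 0.0
```

```bash
python3 - <<'E'
from h import *
go([490,-240,210],87)
im,W=cloud("wrist"); np.savez("w1.npz",im=im,W=W)
cv2.imwrite("pics/w1.png",cv2.resize(im[...,::-1],(800,600),interpolation=cv2.INTER_CUBIC))
im,W=cloud("top"); np.savez("top1.npz",im=im,W=W)
E
```

```text
shift mm [ 0.  -0.4 -0.1] units [ 0.    -0.004 -0.001] turn units [-0.    -0.    -0.005] az 86.7 t 2.1
```

View pics/w1.png

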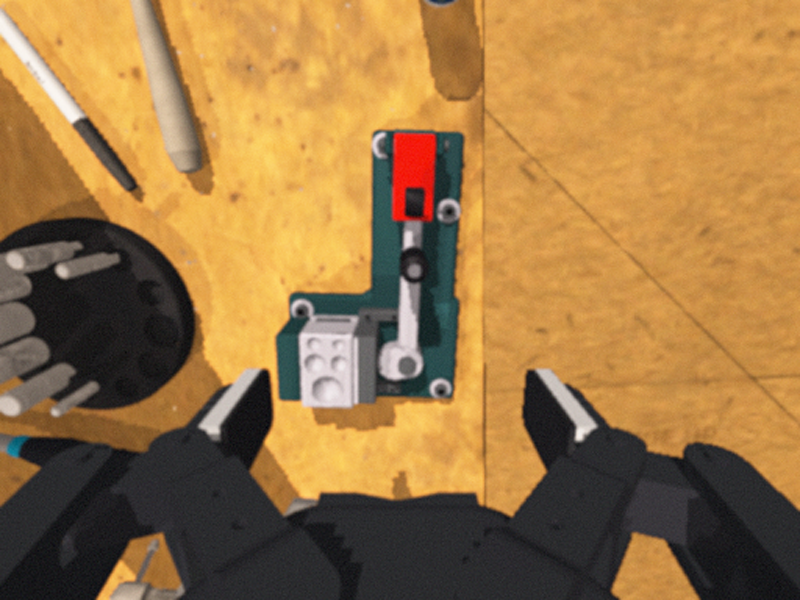

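The wrist view shows the red catch at (414,175) with the black knob at (414,201), the lever grip top at (412,263), the pivot at (403,363) and the block top at (303-357, 320-405). The base plate corners are at (374,131), (463,133), (455,397) and (278,398).

```bash
cat >> h.py <<'E'
def ray(name,uv,z,s=None):
    "800x600-picture pixel -> world point on height z"
    s=s or ctrl.observe(); c=camera_info(name); K=np.array(c["K"])
    p=cv2.undistortPoints(np.array([[[uv[0]*.64-.18,uv[1]*.64-.18]]],float),K,np.array([c["k1"],0,0,0.])).ravel()
    d=np.array([p[0],p[1],1.])
    if "mount" in c:
        T=toolT(s)@np.array(c["mount"]); o=T[:3,3]; d=T[:3,:3]@d
    else:
        R=np.array(c["R"]); o=-R.T@np.array(c["t"]); d=R.T@d
    return o+d*(z-o[2])/d[2]
E
python3 - <<'E'
from h import *
W=np.load("w1.npz")["W"]; im=np.load("w1.npz")["im"]
for n,u,v,z in [("plateTL",374,131,14),("TR",463,133,14),("BR",455,397,14),("BL",278,398,14),("knobtop",414,193,80),("griptop",413,259,90),("gripface",414,270,90),("pivot",404,363,50),("blkTL",303,321,60),("TRb",357,320,60),("BRb",353,405,60),("BLb",300,405,60)]:
    print(n,np.round(ray("wrist",(u,v),z),1), np.round(W[int(v*.64),int(u*.64)],1))
def ext(m,n):
    P=W[m]; P=P[~np.isnan(P[:,0])]; mn=P[:,:2].mean(0); r=cv2.minAreaRect(P[:,:2].astype(np.float32)); print(n,len(P),r,P[:,2].min(),P[:,2].max())
reg=(W[...,0]>380)&(W[...,0]<560)&(W[...,1]>-360)&(W[...,1]<-120)
ext(reg&(W[...,2]>57)&(W[...,2]<63)&(W[...,0]<462)&(W[...,1]<-250),"blocktop")
ext(reg&(W[...,2]>72)&(W[...,2]<86)&(W[...,1]>-195),"knob")
ext(reg&(W[...,2]>80)&(W[...,2]<96)&(W[...,1]<-195),"grip")
ext(reg&(im[...,0]>180)&(im[...,1]<60)&(W[...,2]>40),"red")
ext(reg&(W[...,2]>8)&(W[...,2]<20),"plate")
E
```

```text
plateTL [ 478.8 -135.6   14. ] [ 478.  -133.5    1.4]
TR [ 541.2 -140.7   14. ] [ 541.6 -140.2    9.1]
BR [ 531.  -346.5   14. ] [ 532.5 -353.9    0.6]
BL [ 383.1 -338.7   14. ] [ 377.7 -344.6    1.1]
knobtop [ 502.5 -177.7   80. ] [ 501.8 -177.4   77.3]
griptop [ 499.8 -214.4   90. ] [ 499.6 -213.9   89.5]
gripface [ 500.1 -220.9   90. ] [ 500.4 -230.    41.5]
pivot [ 490.6 -297.2   50. ] [ 490.1 -297.2   49.2]
blkTL [ 423.9 -257.8   60. ] [ 414.9 -267.5   28.1]
TRb [ 460.6 -259.3   60. ] [ 455.9 -269.8   24.9]
BRb [ 452.2 -323.2   60. ] [ 451.5 -322.6   60.8]
BLb [ 414.2 -321.    60. ] [ 396.9 -353.7    0.5]
blocktop 2149 ((431.93035888671875, -295.09967041015625), (56.815364837646484, 63.29132080078125), 85.5545654296875) 57.00660788413035 62.61386517823286
knob 244 ((502.54644775390625, -182.54940795898438), (17.205244064331055, 11.211752891540527), 87.32917785644531) 72.51592204039622 81.77714609354223
grip 237 ((500.2887268066406, -220.18917846679688), (16.827686309814453, 16.59808349609375), 41.73303985595703) 80.0682455113938 91.42593426594692
red 1116 ((503.67828369140625, -168.7041778564453), (53.439109802246094, 25.549224853515625), 84.94107055664062) 40.18439527188207 77.57193732046375
plate 6315 ((471.5050048828125, -238.176025390625), (208.6571807861328, 135.28530883789062), 85.23088073730469) 8.073182932987322 19.95307502938317
```

```bash
python3 - <<'E'
from h import *
go([502.6,-182.5,120],85)
p=135.8-np.degrees(np.arange(0,17)*1.9/16); r=np.radians(p)
P=48.8*np.c_[np.cos(r),np.sin(r)]; d=np.diff(P,axis=0)/120
print(";".join(f"{a:.3f} 0 {-b:.3f} 0 0 0" for a,b in d))
E
```

```text
shift mm [58.2  8.8 90. ] units [0.485 0.073 0.75 ] turn units [-0.    -0.     0.028] az 86.7 t 2.2
0.036 0 -0.033 0 0 0;0.039 0 -0.028 0 0 0;0.042 0 -0.023 0 0 0;0.045 0 -0.018 0 0 0;0.047 0 -0.013 0 0 0;0.048 0 -0.007 0 0 0;0.048 0 -0.001 0 0 0;0.048 0 0.004 0 0 0;0.047 0 0.010 0 0 0;0.046 0 0.016 0 0 0;0.044 0 0.021 0 0 0;0.041 0 0.026 0 0 0;0.037 0 0.031 0 0 0;0.033 0 0.035 0 0 0;0.029 0 0.038 0 0 0;0.024 0 0.042 0 0 0
```

Request:
{"name": "carry_out", "arguments": {
  "steps": "0.121 0.018 0.15 0 0 0;0.121 0.018 0.15 0 0 0;0.121 0.018 0.15 0 0 0;0.122 0.019 0.15 0 0 0;0 0 0.15 0 0 0.028;0 0 0 0 0 0;0 0 0 0 0 0",
  "grip": 0.5
}}

```text
time: 2.78
tool_pos: [502.1, -182.3, 119.7]
tool_rot: [-0.001, 0.736, 0.677, -0.0]
contact_force: [0.2, -0.9, -0.1]
width: 42.6
gripper_force: 0.0
```

Request:
{"name": "carry_out", "arguments": {
  "steps": "0 0 0.1 0 0 0;0 0 0.1 0 0 0;0 0 0.1 0 0 0;0 0 0.05 0 0 0;0 0 0 0 0 0;0 0 0 0 0 0"
}}

```text
time: 3.28
tool_pos: [502.7, -182.9, 78.8]
tool_rot: [0.0, 0.736, 0.677, 0.0]
contact_force: [0.2, 0.1, 0.0]
width: 43.0
gripper_force: 0.0
```

```bash
python3 - <<'E'
from h import *
go([502.6,-182.5,78],85)
im,W=cloud("wrist"); np.savez("w2.npz",im=im,W=W)
cv2.imwrite("pics/w2.png",cv2.resize(im[...,::-1],(800,600),interpolation=cv2.INTER_CUBIC))
E
```

```text
shift mm [ 0.4 -0.2  0.8] units [ 0.003 -0.001  0.007] turn units [0.    0.    0.003] az 85.2 t 3.3
```

View pics/w2.png

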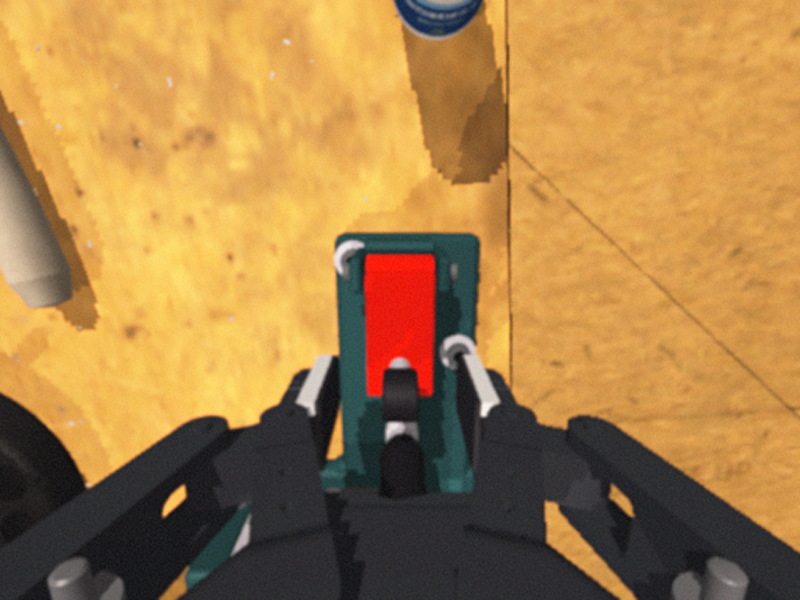

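The black knob at (400,393) sits centred between the pads at (320,385) and (482,385). I close on it.

Request:
{"name": "carry_out", "arguments": {
  "steps": "0 0 0 0 0 0;0 0 0 0 0 0;0 0 0 0 0 0;0 0 0 0 0 0;0 0 0 0 0 0;0 0 0 0 0 0",
  "grip": 0,
  "grip_force": 20
}}

```text
time: 3.83
tool_pos: [503.4, -182.8, 78.7]
tool_rot: [0.001, 0.736, 0.677, 0.0]
contact_force: [2.6, -1.0, 6.9]
width: 11.5
gripper_force: 26.1
```

Request:
{"name": "carry_out", "arguments": {
  "steps": "0.036 0 -0.033 0 0 0;0.039 0 -0.028 0 0 0;0.042 0 -0.023 0 0 0;0.045 0 -0.018 0 0 0;0.047 0 -0.013 0 0 0;0.048 0 -0.007 0 0 0;0.048 0 -0.001 0 0 0;0.048 0 0.004 0 0 0"
}}

```text
time: 4.5
tool_pos: [507.0, -140.6, 93.0]
tool_rot: [0.001, 0.736, 0.677, 0.0]
contact_force: [3.0, -4.8, 2.3]
width: 11.7
gripper_force: 24.4
```

Request:
{"name": "carry_out", "arguments": {
  "steps": "0.047 0 0.01 0 0 0;0.046 0 0.016 0 0 0;0.044 0 0.021 0 0 0;0.041 0 0.026 0 0 0;0.037 0 0.031 0 0 0;0.033 0 0.035 0 0 0;0.029 0 0.038 0 0 0;0.024 0 0.042 0 0 0"
}}

```text
time: 5.17
tool_pos: [510.2, -104.0, 66.7]
tool_rot: [0.001, 0.736, 0.677, 0.001]
contact_force: [3.1, 4.5, 9.6]
width: 11.6
gripper_force: 31.5
```

Request:
{"name": "carry_out", "arguments": {
  "steps": "0 0 0 0 0 0;0 0 0 0 0 0;0 0 0 0 0 0;0 0 0 0 0 0;0 0 -0.15 0 0 0;0 0 -0.2 0 0 0;0 0 -0.2 0 0 0;0 0 -0.1 0 0 0",
  "grip": 0.5
}}

```text
time: 5.83
tool_pos: [509.6, -104.6, 146.5]
tool_rot: [0.001, 0.736, 0.677, 0.001]
contact_force: [2.5, -0.8, 0.4]
width: 42.6
gripper_force: 0.0
```

Request:
{"name": "carry_out", "arguments": {
  "steps": "-0.2 0 -0.1 0 0 0;-0.2 0 -0.1 0 0 0;-0.2 0 0 0 0 0;-0.1 0 0 0 0 0;0 0 0 0 0 0;0 0 0 0 0 0"
}}

```text
time: 6.33
tool_pos: [501.5, -188.1, 167.8]
tool_rot: [-0.0, 0.737, 0.676, -0.0]
contact_force: [-0.0, 0.4, 0.3]
width: 42.7
gripper_force: 0.0
```

```bash
python3 - <<'E'
from h import *
go([500.3,-220.2,73],85)
im,W=cloud("wrist"); np.savez("w3.npz",im=im,W=W)
cv2.imwrite("pics/w3.png",cv2.resize(im[...,::-1],(800,600),interpolation=cv2.INTER_CUBIC))
E
```

```text
shift mm [-32.1   1.6  94.8] units [-0.268  0.013  0.79 ] turn units [-0.001 -0.     0.002] az 85.1 t 6.3
```

View pics/w3.png

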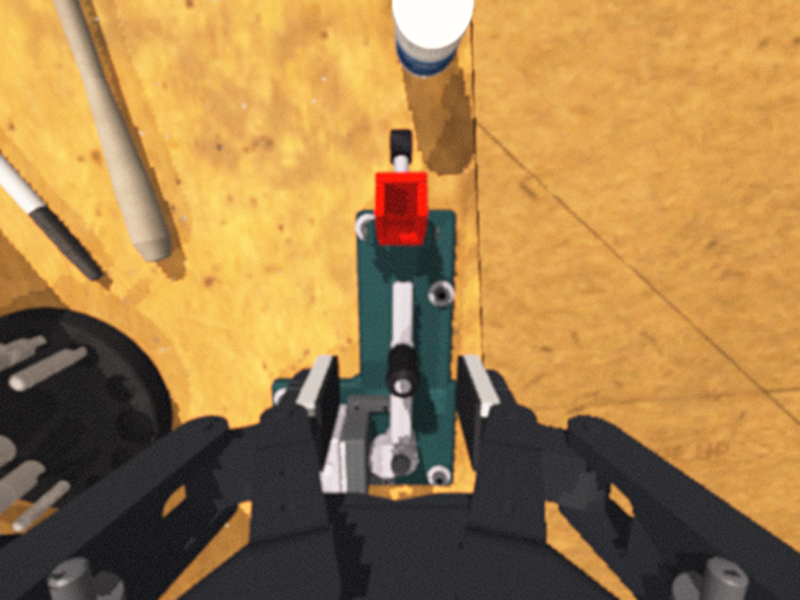

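The catch has flipped right over (knob now at (401,145), red body at (400,210)). The lever grip is free at (402,380).

Request:
{"name": "carry_out", "arguments": {
  "steps": "-0.134 0.006 0.15 0 0 0;-0.134 0.007 0.2 0 0 0;0 0 0.2 0 0 0;0 0 0.15 0 0 0;0 0 0.09 0 0 0;0 0 0 0 0 0"
}}

```text
time: 6.88
tool_pos: [499.6, -218.6, 71.1]
tool_rot: [-0.002, 0.736, 0.677, -0.001]
contact_force: [-0.5, 0.6, 0.3]
width: 42.7
gripper_force: 0.0
```

Request:
{"name": "carry_out", "arguments": {
  "steps": "0 0 0 0 0 0;0 0 0 0 0 0;0 0 0 0 0 0;0 0 0 0 0 0;0 0 0 0 0 0;0 0 0 0 0 0",
  "grip": 0,
  "grip_force": 25
}}

```text
time: 7.38
tool_pos: [501.5, -220.0, 74.2]
tool_rot: [0.001, 0.736, 0.677, 0.0]
contact_force: [2.3, 5.5, 4.8]
width: 17.1
gripper_force: 25.0
```

Request:
{"name": "carry_out", "arguments": {
  "steps": "-0.003 0.063 0 0 0 0.09;-0.003 0.063 0 0 0 0.09;-0.003 0.063 0 0 0 0.09;-0.003 0.063 0 0 0 0.09;-0.003 0.063 0 0 0 0.09;-0.003 0.063 0 0 0 0.09;-0.003 0.063 0 0 0 0.09;-0.003 0.063 0 0 0 0.09"
}}

```text
time: 8.05
tool_pos: [554.4, -246.9, 74.2]
tool_rot: [0.001, 0.934, 0.356, 0.0]
contact_force: [-2.9, -2.3, 3.6]
width: 17.2
gripper_force: 24.9
```

Request:
{"name": "carry_out", "arguments": {
  "steps": "-0.003 0.063 0 0 0 0.09;-0.003 0.063 0 0 0 0.09;-0.003 0.063 0 0 0 0.09;-0.003 0.063 0 0 0 0.09;-0.003 0.063 0 0 0 0.09;-0.003 0.063 0 0 0 0.09;-0.003 0.063 0 0 0 0.09;-0.003 0.063 0 0 0 0.08"
}}

```text
time: 8.72
tool_pos: [574.6, -302.4, 74.2]
tool_rot: [0.0, 1.0, -0.008, 0.0]
contact_force: [-1.2, 26.9, 6.6]
width: 16.9
gripper_force: 26.6
```

Request:
{"name": "carry_out", "arguments": {
  "steps": "0 0.01 0 0 0 0;0 0 0 0 0 0"
}}

```text
time: 8.88
tool_pos: [574.4, -302.0, 74.2]
tool_rot: [-0.001, 1.0, -0.006, -0.0]
contact_force: [0.2, 12.1, 8.1]
width: 16.7
gripper_force: 26.0
```

Request:
{"name": "carry_out", "arguments": {
  "steps": "0 0 0 0 0 0;0 0 0 0 0 0;0 0 0 0 0 0;0 0 -0.1 0 0 0;0 0 -0.2 0 0 0;0 0 -0.3 0 0 0;0 0 -0.3 0 0 0;0 0 -0.1 0 0 0",
  "grip": 1
}}

```text
time: 9.55
tool_pos: [576.2, -304.3, 199.4]
tool_rot: [0.002, 1.0, -0.005, 0.003]
contact_force: [0.3, -0.3, 1.0]
width: 85.5
gripper_force: 0.0
```

Request:
{"name": "carry_out", "arguments": {
  "steps": "-0.22 0 0 0 0 0.03;-0.22 0 0 0 0 0.035;-0.22 0 0 0 0 0;-0.22 0 0 0 0 0;-0.22 0 0 0 0 0;0 0 0 0 0 0;0 0 0 0 0 0"
}}

```text
time: 10.13
tool_pos: [441.8, -295.7, 194.3]
tool_rot: [0.0, 0.999, -0.04, 0.0]
contact_force: [0.2, 0.7, 0.0]
width: 85.4
gripper_force: 0.0
```

```bash
python3 - <<'E'
from h import *
go([437,-292,120],-5)
s=ctrl.observe(); print(s["tool_pos"])
im,W=cloud("wrist"); np.savez("w4.npz",im=im,W=W)
cv2.imwrite("pics/w4.png",cv2.resize(im[...,::-1],(800,600),interpolation=cv2.INTER_CUBIC))
def ext(m,n):
    P=W[m]; P=P[~np.isnan(P[:,0])]; print(n,len(P),cv2.minAreaRect(P[:,:2].astype(np.float32)))
reg=(W[...,0]>380)&(W[...,0]<475)&(W[...,1]>-360)&(W[...,1]<-240)
ext(reg&(W[...,2]>56)&(W[...,2]<64),"blocktop+jaw"); ext(reg&(W[...,2]>58.9)&(W[...,2]<64),"top")
E
```

```text
shift mm [-5.1 -3.3 74.2] units [-0.043 -0.028  0.619] turn units [ 0.    -0.001  0.007] az -4.6 t 10.1
[ 441.8156023  -295.69047808  194.25191707]
blocktop+jaw 3208 ((439.0462646484375, -296.38232421875), (55.94534683227539, 76.48396301269531), 84.936767578125)
top 1747 ((439.00592041015625, -296.25360107421875), (56.0067253112793, 74.70866394042969), 85.46826171875)
```

View pics/w4.png

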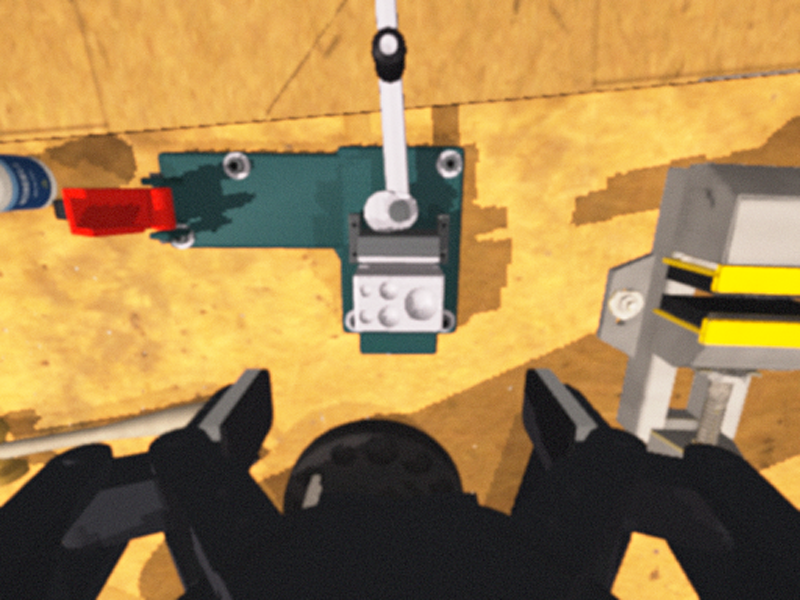

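The lever now points straight up in the picture (grip at (389,50)), fully open, and the catch lies over at (115,210). The block's top is at about (353-444, 275-331), with a gap to the moving jaw.

```bash
python3 - <<'E'
from h import *
C=[ray("wrist",p,60) for p in[(354,275),(444,275),(443,331),(353,331)]]
print(np.round(C,1),np.mean(C,0))
for i in range(4): print(np.linalg.norm(C[i]-C[i-1]))
D=np.load("w4.npz");im,W=D["im"],D["W"]
hsv=cv2.cvtColor(im,cv2.COLOR_RGB2HSV)
m=(W[...,2]>57.5)&(hsv[...,2]>140)&(hsv[...,1]<60)&(W[...,0]<462)&(W[...,0]>400)&(abs(W[...,1]+295)<45)
P=W[m]; print(len(P),cv2.minAreaRect(P[:,:2].astype(np.float32)), np.nanmedian(P[:,2]))
E
```

```text
[[ 457.8 -270.3   60. ]
 [ 453.3 -325.9   60. ]
 [ 416.6 -323.5   60. ]
 [ 421.2 -265.7   60. ]] [ 437.23878868 -296.34959695   60.        ]
36.85740355460368
55.813159583531736
36.826149280186186
57.95568018139433
1592 ((435.0528869628906, -289.1871643066406), (46.73783493041992, 73.74212646484375), 6.124594211578369) 60.25550537602136
```

Request:
{"name": "carry_out", "arguments": {
  "steps": "-0.038 0.008 0.25 0 0 0.003;0 0 0.25 0 0 0;0 0 0.25 0 0 0;0 0 0.2 0 0 0;0 0 0.16 0 0 0;0 0 0.1 0 0 0;0 0 0.06 0 0 0;0 0 0 0 0 0"
}}

```text
time: 10.85
tool_pos: [438.4, -295.9, 39.7]
tool_rot: [-0.0, 0.999, -0.041, -0.001]
contact_force: [-0.2, 0.2, 0.3]
width: 85.7
gripper_force: 0.0
```

Request:
{"name": "carry_out", "arguments": {
  "steps": "0 0 0 0 0 0;0 0 0 0 0 0;0 0 0 0 0 0;0 0 0 0 0 0;0 0 0 0 0 0;0 0 0 0 0 0",
  "grip": 0,
  "grip_force": 60
}}

```text
time: 11.35
tool_pos: [438.8, -296.5, 42.0]
tool_rot: [0.001, 0.999, -0.041, 0.001]
contact_force: [1.1, 2.2, 7.2]
width: 55.4
gripper_force: 64.9
```

Request:
{"name": "carry_out", "arguments": {
  "steps": "0 0 -0.03 0 0 0;0 0 -0.04 0 0 0;0 0 -0.05 0 0 0;0 0 -0.06 0 0 0;0 0 -0.07 0 0 0;0 0 -0.08 0 0 0;0 0 -0.1 0 0 0;0 0 -0.1 0 0 0"
}}

```text
time: 12.02
tool_pos: [437.5, -295.8, 105.6]
tool_rot: [-0.0, 0.999, -0.041, -0.001]
contact_force: [-1.1, 0.7, -5.4]
width: 55.4
gripper_force: 65.3
```

Request:
{"name": "carry_out", "arguments": {
  "steps": "0 0 -0.15 0 0 0;0 0 -0.2 0 0 0;0 0 -0.15 0 0 0;0 0 0 0 0 0"
}}

```text
time: 12.35
tool_pos: [439.0, -296.9, 168.2]
tool_rot: [0.001, 0.999, -0.041, 0.002]
contact_force: [1.7, -1.1, -5.0]
width: 55.3
gripper_force: 65.8
```

```bash
python3 - <<'E'
from h import *
s=ctrl.observe();print(s["tool_pos"],s["contact_force"],s["width"])
D=np.load("top1.npz");W=D["W"]
# clear ground map around candidate put-down spot: max height in 20mm cells
for y in range(160,-240,-20):
    print(y,[int(np.nanmax(np.r_[W[(abs(W[...,0]-x)<10)&(abs(W[...,1]-y)<10)][:,2],-9])) for x in range(360,600,20)])
E
```

```text
[ 438.96498212 -296.91982581  168.18804775] [ 1.66973039 -1.12545469 -4.96054219] 55.3032359300182
160 [-9, -9, -9, -9, -9, 14, 17, 66, 5, 3, 2, -9]
140 [-9, -9, -9, -9, 1, 5, 5, 3, 5, 5, 3, -9]
120 [-9, -9, -9, -9, 4, 6, 5, 4, 5, 4, 3, -9]
100 [-9, -9, -9, 1, 3, 4, 4, 5, 7, 4, 3, -9]
80 [917, -9, -9, 5, 5, 4, 4, 6, 20, 19, 21, 18]
60 [924, 893, 5, 3, 5, 5, 5, 5, 20, 10, 12, 22]
40 [916, -2, 4, 5, 4, 3, 5, 4, 22, 8, 16, 21]
20 [898, 5, 3, 5, 4, 3, 4, 5, 21, 22, 21, -9]
0 [2, 4, 3, 4, 4, 5, 3, 5, 4, 3, 5, -9]
-20 [5, 3, 4, 5, 4, 4, 3, 6, 65, 62, 4, -9]
-40 [4, 4, 7, 3, 4, 5, 3, 4, 66, 65, -9, -9]
-60 [5, 4, 4, 4, 5, 4, 4, 5, 63, 65, 3, -9]
-80 [793, 4, 5, 4, 6, 6, 4, 4, 4, 4, 5, -9]
-100 [795, 753, 740, 5, 6, 4, 5, 4, 5, 5, 4, -9]
-120 [798, 765, 741, 735, 718, 3, 3, 3, 5, 4, 3, -9]
-140 [794, 766, 736, 729, 716, 699, 681, 51, 49, 18, 3, -9]
-160 [786, 762, 734, 4, 704, 694, 682, 663, 605, 18, 4, -9]
-180 [775, 761, 730, 5, 4, 4, 671, 659, 645, 625, 596, -9]
-200 [757, 726, 5, 3, 571, 599, 609, 640, 637, 623, 606, 577]
-220 [726, 726, 4, 7, 591, 607, 612, 613, 611, 607, 600, -9]
```

Request:
{"name": "carry_out", "arguments": {
  "steps": "-0.011 -0.15 0 0 0 0;-0.011 -0.234 0 0 0 0;-0.011 -0.25 0 0 0 0;-0.011 -0.25 0 0 0 0;-0.011 -0.25 0 0 0 0;-0.011 -0.25 0 0 0 0;-0.011 -0.25 0 0 0 0;-0.011 -0.25 0 0 0 0"
}}

```text
time: 13.02
tool_pos: [444.9, -68.5, 164.0]
tool_rot: [-0.0, 0.999, -0.041, -0.001]
contact_force: [1.1, 0.2, -6.0]
width: 55.5
gripper_force: 66.0
```

Request:
{"name": "carry_out", "arguments": {
  "steps": "-0.011 -0.25 0 0 0 0;-0.011 -0.25 0 0 0 0;-0.011 -0.234 0 0 0 0;-0.011 -0.19 0 0 0 0;0 0 0 0 0 -0.1;0 0 0 0 0 -0.105;0 0 0 0 0 -0.105;0 0 0 0 0 -0.105"
}}

```text
time: 13.68
tool_pos: [448.8, 41.2, 163.9]
tool_rot: [-0.0, 0.984, 0.179, -0.001]
contact_force: [0.1, -0.2, -5.5]
width: 55.3
gripper_force: 66.8
```

Request:
{"name": "carry_out", "arguments": {
  "steps": "0 0 0.05 0 0 -0.105;0 0 0.05 0 0 -0.105;0 0 0.05 0 0 -0.105;0 0 0.05 0 0 -0.105;0 0 0.05 0 0 -0.105;0 0 0.05 0 0 -0.105;0 0 0.05 0 0 -0.105;0 0 0.05 0 0 -0.105"
}}

```text
time: 14.35
tool_pos: [448.9, 40.9, 115.7]
tool_rot: [-0.0, 0.814, 0.58, -0.001]
contact_force: [-0.1, 0.6, -5.9]
width: 55.5
gripper_force: 66.9
```

Request:
{"name": "carry_out", "arguments": {
  "steps": "0 0 0.05 0 0 -0.105;0 0 0.05 0 0 -0.105;0 0 0.05 0 0 -0.105;0 0 0.05 0 0 -0.1;0 0 0 0 0 0;0 0 0 0 0 0"
}}

```text
time: 14.85
tool_pos: [449.0, 40.9, 92.0]
tool_rot: [-0.001, 0.673, 0.739, -0.001]
contact_force: [-0.9, 0.2, -6.0]
width: 55.2
gripper_force: 66.5
```

```bash
python3 - <<'E'
from h import *
go([450,40,32],96.6); s=ctrl.observe(); print(s["tool_pos"],s["joint_pos"])
im,W=cloud("wrist"); np.savez("w5.npz",im=im,W=W)
cv2.imwrite("pics/w5.png",cv2.resize(im[...,::-1],(800,600),interpolation=cv2.INTER_CUBIC))
im,W=cloud("top"); np.savez("top2.npz",im=im,W=W)
E
```

```text
shift mm [-1.  1. 60.] units [-0.009  0.009  0.5  ] turn units [-0.002 -0.    -0.021] az 95.3 t 14.8
[448.98592329  40.94815423  92.04423977] [ 2.37197295e-02  4.70111717e-01  2.18280261e+00 -7.40174734e-05
  4.90387988e-01 -6.92726326e-02]
```

View pics/w5.png

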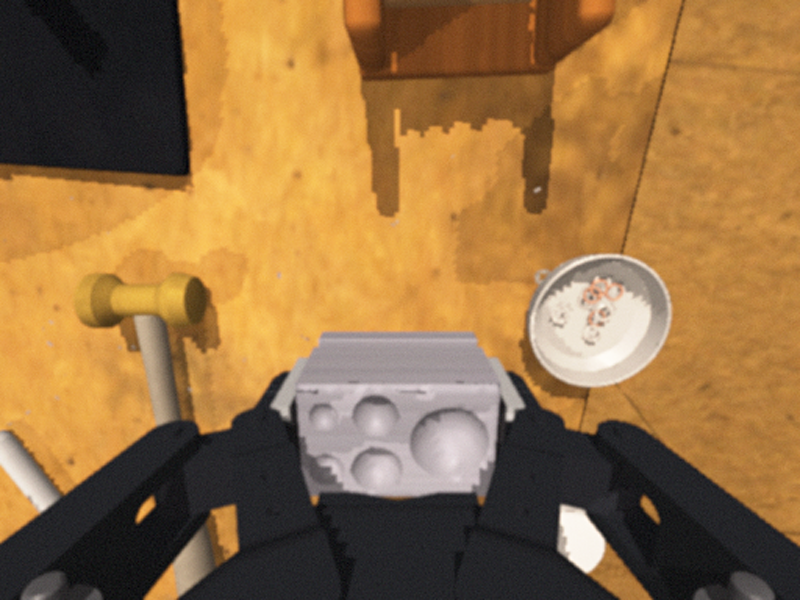

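The wrist view shows the block level in the fingers, with its top at (300-497, 385-495). The dish at (600,320) and the hammer at (140,300) are clear.

Request:
{"name": "carry_out", "arguments": {
  "steps": "0 0 0.1 0 0 0;0 0 0.1 0 0 0;0 0 0.1 0 0 0;0 0 0.1 0 0 0;0 0 0.06 0 0 0;0 0 0.04 0 0 0;0 0 0.02 0 0 0;0 0 0 0 0 0"
}}

```text
time: 15.62
tool_pos: [449.8, 41.0, 30.0]
tool_rot: [-0.0, 0.672, 0.74, -0.0]
contact_force: [0.0, -0.5, -6.1]
width: 55.1
gripper_force: 66.6
```

Request:
{"name": "carry_out", "arguments": {
  "steps": "0 0 0.008 0 0 0;0 0 0.008 0 0 0;0 0 0 0 0 0"
}}

```text
time: 15.87
tool_pos: [450.0, 41.0, 28.4]
tool_rot: [0.0, 0.672, 0.74, 0.0]
contact_force: [-0.6, -0.2, -6.3]
width: 55.5
gripper_force: 66.6
```

Request:
{"name": "carry_out", "arguments": {
  "steps": "0 0 0.008 0 0 0;0 0 0.008 0 0 0;0 0 0 0 0 0"
}}

```text
time: 16.12
tool_pos: [449.8, 41.0, 26.2]
tool_rot: [0.0, 0.672, 0.74, 0.0]
contact_force: [0.2, -0.0, -5.8]
width: 55.3
gripper_force: 66.6
```

Request:
{"name": "carry_out", "arguments": {
  "steps": "0 0 0.005 0 0 0;0 0 0 0 0 0"
}}

```text
time: 16.28
tool_pos: [449.8, 41.0, 26.1]
tool_rot: [0.0, 0.672, 0.74, 0.0]
contact_force: [-2.5, -0.6, 7.5]
width: 55.5
gripper_force: 68.1
```

Request:
{"name": "carry_out", "arguments": {
  "steps": "0 0 0 0 0 0;0 0 0 0 0 0;0 0 0 0 0 0;0 0 -0.1 0 0 0;0 0 -0.2 0 0 0;0 0 -0.25 0 0 0;0 0 -0.1 0 0 0.1;0 0 0 0 0 0.115",
  "grip": 0.8
}}

```text
time: 16.95
tool_pos: [451.4, 41.1, 106.3]
tool_rot: [0.001, 0.752, 0.659, 0.002]
contact_force: [0.2, -0.2, -0.8]
width: 68.1
gripper_force: 0.0
```

Request:
{"name": "carry_out", "arguments": {
  "steps": "0 0 0 0 0 0.115;0 0 0 0 0 0.115;0 0 0 0 0 0.115;0 0 0 0 0 0.115;0 0 0 0 0 0.115;0 0 0 0 0 0.115;0 0 0 0 0 0.115;0 0 0 0 0 0.115"
}}

```text
time: 17.62
tool_pos: [449.8, 41.0, 103.7]
tool_rot: [0.0, 0.972, 0.234, 0.0]
contact_force: [0.5, -0.1, -0.9]
width: 68.0
gripper_force: 0.0
```

Request:
{"name": "carry_out", "arguments": {
  "steps": "0 0 0 0 0 0.115;0 0 0 0 0 0.115;0 0 0 0 0 0.115;0 0 0 0 0 0.02;0 0 0 0 0 0;0 0 0 0 0 0"
}}

```text
time: 18.12
tool_pos: [449.8, 41.0, 103.7]
tool_rot: [-0.0, 0.999, 0.05, 0.0]
contact_force: [-0.3, 0.2, -0.6]
width: 68.1
gripper_force: 0.0
```

```bash
python3 - <<'E'
from h import *
go([450,41,33],5.4); s=ctrl.observe(); print(s["tool_pos"],s["joint_pos"])
im,W=cloud("wrist"); np.savez("w6.npz",im=im,W=W)
cv2.imwrite("pics/w6.png",cv2.resize(im[...,::-1],(800,600),interpolation=cv2.INTER_CUBIC))
P=W[(abs(W[...,0]-450)<50)&(abs(W[...,1]-41)<50)&(W[...,2]>38)&(W[...,2]<49)]
print(cv2.minAreaRect(P[:,:2].astype(np.float32)),len(P),np.median(P[:,2]))
im,W=cloud("top")
P=W[(abs(W[...,0]-450)<75)&(W[...,1]>130)&(W[...,1]<370)&(W[...,2]>55)&(W[...,2]<72)]
print("rack cheeks",cv2.minAreaRect(P[:,:2].astype(np.float32)),len(P),np.median(P[:,2]))
W=np.load("w5.npz")["W"]
P=W[(abs(W[...,0]-450)<75)&(W[...,1]>130)&(W[...,1]<370)&(W[...,2]>55)&(W[...,2]<72)]
print("rack cheeks w5",cv2.minAreaRect(P[:,:2].astype(np.float32)),len(P))
E
```

```text
shift mm [ 0.2  0.  70.7] units [0.002 0.    0.589] turn units [-0.    -0.     0.006] az 5.7 t 18.1
[449.79455272  41.0009853  103.66853661] [2.37585656e-02 4.47510817e-01 2.17505219e+00 2.27482092e-05
 5.19010834e-01 1.49433282e+00]
((449.20458984375, 39.143619537353516), (56.2926139831543, 35.990360260009766), 5.1805877685546875) 3614 43.99962056964206
rack cheeks ((442.8459777832031, 312.1963806152344), (85.09632110595703, 66.37189483642578), 7.015437126159668) 229 63.92803775171465
rack cheeks w5 ((462.00823974609375, 162.1519775390625), (84.15728759765625, 11.124640464782715), 7.394984722137451) 1232
```

Request:
{"name": "carry_out", "arguments": {
  "steps": "-0.006 0.013 0.15 0 0 0.008;0 0 0.15 0 0 0;0 0 0.12 0 0 0;0 0 0.09 0 0 0;0 0 0.054 0 0 0;0 0 0 0 0 0"
}}

```text
time: 18.72
tool_pos: [448.6, 39.4, 35.0]
tool_rot: [-0.0, 0.999, 0.045, -0.001]
contact_force: [-0.2, -0.2, -0.1]
width: 68.3
gripper_force: 0.0
```

Request:
{"name": "carry_out", "arguments": {
  "steps": "0 0 0 0 0 0;0 0 0 0 0 0;0 0 0 0 0 0;0 0 0 0 0 0;0 0 0 0 0 0;0 0 0 0 0 0",
  "grip": 0,
  "grip_force": 60
}}

```text
time: 19.22
tool_pos: [449.7, 39.4, 36.8]
tool_rot: [0.0, 0.999, 0.044, 0.001]
contact_force: [-1.6, -0.5, 4.9]
width: 35.1
gripper_force: 60.0
```

Request:
{"name": "carry_out", "arguments": {
  "steps": "0 0 -0.05 0 0 0;0 0 -0.1 0 0 0;0 0 -0.2 0 0 0;0 0 -0.25 0 0 0;0 0 -0.25 0 0 0;0 0 -0.25 0 0 0;0 0 -0.1 0 0 0"
}}

```text
time: 19.8
tool_pos: [450.1, 39.5, 184.0]
tool_rot: [0.0, 0.999, 0.044, 0.002]
contact_force: [1.8, -0.1, -5.8]
width: 35.0
gripper_force: 61.7
```

```bash
python3 - <<'E'
from h import *
go([440,290,180],7.2); s=ctrl.observe(); print(s["tool_pos"],s["contact_force"],s["width"])
E
```

```text
shift mm [  11.9 -250.5    4. ] units [ 0.1   -2.087  0.033] turn units [ 0.    -0.004 -0.036] az 5.1 t 19.8
[450.14104215  39.45287147 183.96826095] [ 1.76987262 -0.05631199 -5.84794084] 35.00109278205587
```

Request:
{"name": "carry_out", "arguments": {
  "steps": "0.012 -0.15 0 0 0 -0.018;0.012 -0.2 0 0 0 -0.018;0.012 -0.22 0 0 0 0;0.012 -0.22 0 0 0 0;0.013 -0.22 0 0 0 0;0.013 -0.22 0 0 0 0;0.013 -0.2 0 0 0 0;0.013 -0.155 0 0 0 0"
}}

```text
time: 20.47
tool_pos: [437.7, 231.3, 180.6]
tool_rot: [-0.0, 0.998, 0.063, 0.0]
contact_force: [0.2, 0.1, -6.0]
width: 34.9
gripper_force: 61.7
```

Request:
{"name": "carry_out", "arguments": {
  "steps": "0 0 0 0 0 0;0 0 0 0 0 0;0 0 0 0 0 0"
}}

```text
time: 20.72
tool_pos: [437.9, 229.3, 180.2]
tool_rot: [0.0, 0.998, 0.063, -0.0]
contact_force: [0.2, 0.7, -5.8]
width: 35.1
gripper_force: 62.1
```

```bash
python3 - <<'E'
from h import *
go([445,230,184],7.2); s=ctrl.observe(); print(s["tool_pos"],s["contact_force"],s["width"])
im,W=cloud("wrist"); np.savez("w7.npz",im=im,W=W,T=toolT(s))
cv2.imwrite("pics/w7.png",cv2.resize(im[...,::-1],(800,600),interpolation=cv2.INTER_CUBIC))
P=W[(abs(W[...,0]-450)<75)&(W[...,1]>130)&(W[...,1]<370)&(W[...,2]>58)&(W[...,2]<72)]
print("rack cheeks w",cv2.minAreaRect(P[:,:2].astype(np.float32)),len(P))
E
```

```text
shift mm [ 7.1  0.2 -3.8] units [ 0.059  0.002 -0.032] turn units [0.    0.    0.001] az 7.2 t 20.7
[437.92617068 229.29745439 180.20132234] [ 0.18748339  0.65993093 -5.78316754] 35.06672798164393
rack cheeks w ((451.53533935546875, 251.13990783691406), (84.08924865722656, 189.78765869140625), 7.226539134979248) 4641
```

View pics/w7.png

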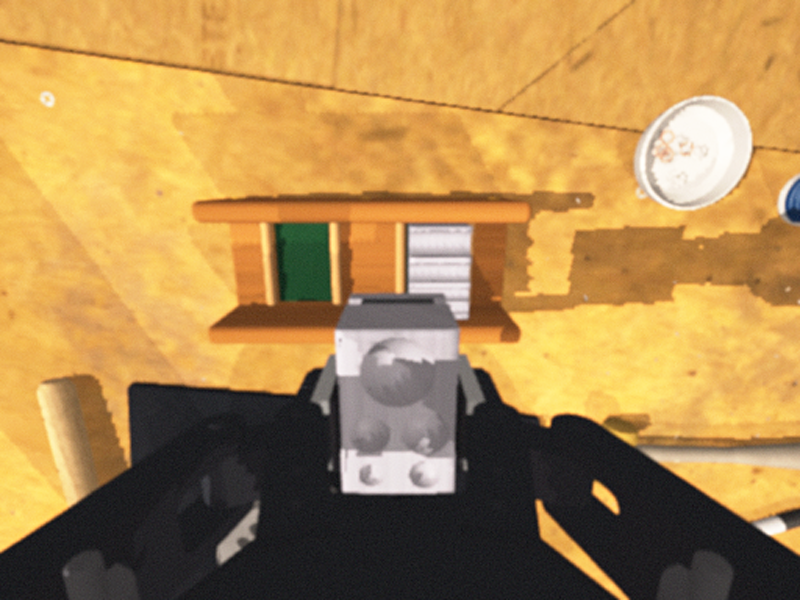

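The rack shows clearly: cheeks at rows 210 and 330, the green empty place at (303,262), and the swage block at (440,265).

```bash
python3 - <<'E'
from h import *
D=np.load("w7.npz"); im,W=D["im"],D["W"]
P=W[(W[...,2]<18)&(W[...,2]>6)&(im[...,1]>1.3*im[...,0].astype(float))&(abs(W[...,0]-446)<45)&(abs(W[...,1]-296)<40)]
print("green",cv2.minAreaRect(P[:,:2].astype(np.float32)),len(P),np.median(P[:,2]))
for uv in [(262,262),(274,262),(331,262),(340,262)]: print(uv,np.round(ray("wrist",uv,20),1))
R=np.array([[np.cos(.1262),-np.sin(.1262)],[np.sin(.1262),np.cos(.1262)]])
Q=(W[...,:2]-[451.5,251.1])@R
for lo,hi in((0,90),):
    m=(W[...,2]>60)&(W[...,2]<69)&(Q[...,1]>lo)&(Q[...,1]<hi); q=Q[m][:,0]; q=q[abs(q)<50]
    print("cheek tops",np.percentile(q[q<0],[2,98]),np.percentile(q[q>0],[2,98]))
go([446.2,296,100],7.2)
E
```

```text
green ((443.95648193359375, 296.1535339355469), (53.18282699584961, 35.1983757019043), 7.141812801361084) 1552 13.00322737260214
(262, 262) [442.4 322.1  20. ]
(274, 262) [443.4 314.1  20. ]
(331, 262) [448.2 275.8  20. ]
(340, 262) [449.  269.8  20. ]
cheek tops [-41.54218935 -30.66905651] [31.06119127 42.04532054]
shift mm [ 16.5 -65.5  80.2] units [ 0.137 -0.546  0.668] turn units [ 0.  0. -0.] az 7.2 t 20.8
```

Request:
{"name": "carry_out", "arguments": {
  "steps": "0.03 -0.116 0 0 0 0;0.04 -0.156 0 0 0 0;0.04 -0.156 0 0 0 0;0.029 -0.116 0 0 0 0;0 0 0.1 0 0 0;0 0 0.2 0 0 0;0 0 0.15 0 0 0;0 0 0 0 0 0"
}}

```text
time: 21.43
tool_pos: [445.2, 295.4, 123.2]
tool_rot: [0.001, 0.998, 0.063, -0.002]
contact_force: [-1.2, -1.0, -6.4]
width: 35.0
gripper_force: 62.0
```

```bash
python3 - <<'E'
from h import *
go([446.4,295.8,51],7.2)
im,W=cloud("wrist"); np.savez("w8.npz",im=im,W=W)
cv2.imwrite("pics/w8.png",cv2.resize(im[...,::-1],(800,600),interpolation=cv2.INTER_CUBIC))
E
```

```text
shift mm [ 1.6 -0.4 72.2] units [ 0.013 -0.003  0.601] turn units [ 0.002  0.004 -0.   ] az 7.2 t 21.4
```

View pics/w8.png

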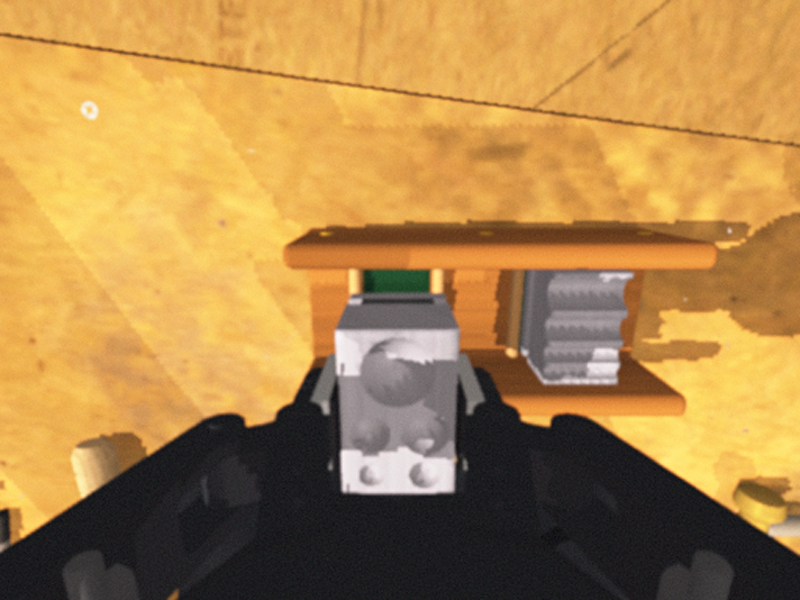

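The block (centre column 397) lines up with the green slot (centre column 396).

Request:
{"name": "carry_out", "arguments": {
  "steps": "0 0 0.08 0 0 0;0 0 0.08 0 0 0;0 0 0.06 0 0 0;0 0 0.03 0 0 0;0 0 0 0 0 0;0 0 0 0 0 0"
}}

```text
time: 21.98
tool_pos: [446.8, 296.5, 95.9]
tool_rot: [0.0, 0.998, 0.063, -0.0]
contact_force: [0.3, 0.4, -6.4]
width: 35.0
gripper_force: 62.3
```

```bash
python3 - <<'E'
from h import *
go([446.4,295.8,51],7.2); s=ctrl.observe(); print(s["tool_pos"])
E
```

```text
shift mm [-0.4  0.6 44.9] units [-0.004  0.005  0.375] turn units [ 0.  0. -0.] az 7.2 t 22.0
[446.77651004 296.4730154   95.94804296]
```

Request:
{"name": "carry_out", "arguments": {
  "steps": "-0.004 0.006 0.06 0 0 0;0 0 0.08 0 0 0;0 0 0.08 0 0 0;0 0 0.06 0 0 0;0 0 0.05 0 0 0;0 0 0.025 0 0 0;0 0 0 0 0 0;0 0 0 0 0 0"
}}

```text
time: 22.65
tool_pos: [446.3, 295.7, 53.2]
tool_rot: [0.0, 0.998, 0.063, -0.0]
contact_force: [0.1, 0.4, -5.5]
width: 34.9
gripper_force: 62.3
```

Request:
{"name": "carry_out", "arguments": {
  "steps": "0 0 0.008 0 0 0;0 0 0.004 0 0 0;0 0 0 0 0 0"
}}

```text
time: 22.9
tool_pos: [446.5, 295.8, 52.2]
tool_rot: [-0.0, 0.998, 0.063, 0.0]
contact_force: [-0.5, 0.6, -6.3]
width: 35.3
gripper_force: 62.3
```

Request:
{"name": "carry_out", "arguments": {
  "steps": "0 0 0.008 0 0 0;0 0 0.008 0 0 0;0 0 0.005 0 0 0;0 0 0 0 0 0;0 0 0 0 0 0"
}}

```text
time: 23.32
tool_pos: [446.4, 295.7, 49.4]
tool_rot: [0.0, 0.998, 0.063, -0.0]
contact_force: [0.9, 0.5, -5.4]
width: 35.4
gripper_force: 62.3
```

Request:
{"name": "carry_out", "arguments": {
  "steps": "0 0 0.006 0 0 0;0 0 0 0 0 0;0 0 0 0 0 0"
}}

```text
time: 23.57
tool_pos: [446.5, 295.7, 48.9]
tool_rot: [-0.0, 0.998, 0.063, 0.0]
contact_force: [-1.6, -1.1, -0.6]
width: 35.3
gripper_force: 62.8
```

Request:
{"name": "carry_out", "arguments": {
  "steps": "0 0 0.004 0 0 0;0 0 0 0 0 0;0 0 0 0 0 0"
}}

```text
time: 23.82
tool_pos: [446.4, 295.8, 48.8]
tool_rot: [-0.0, 0.998, 0.063, 0.0]
contact_force: [-3.7, -1.8, 11.5]
width: 35.4
gripper_force: 64.6
```

Request:
{"name": "carry_out", "arguments": {
  "steps": "0 0 0 0 0 0;0 0 0 0 0 0;0 0 0 0 0 0;0 0 0 0 0 0;0 0 -0.05 0 0 0;0 0 -0.1 0 0 0;0 0 -0.2 0 0 0;0 0 -0.2 0 0 0",
  "grip": 0.58
}}

```text
time: 24.48
tool_pos: [445.8, 295.4, 114.7]
tool_rot: [0.0, 0.998, 0.063, -0.001]
contact_force: [-0.1, 0.6, 0.3]
width: 49.4
gripper_force: 0.0
```

Request:
{"name": "carry_out", "arguments": {
  "steps": "0 0 -0.25 0 0 0;0 0.2 -0.2 0 0 0;0 0.3 -0.1 0 0 0;0 0.25 0 0 0 0;0 0 0 0 0 0;0 0 0 0 0 0"
}}

```text
time: 24.98
tool_pos: [457.9, 205.3, 181.0]
tool_rot: [-0.0, 0.998, 0.062, 0.0]
contact_force: [0.5, -0.0, 0.5]
width: 49.5
gripper_force: 0.0
```

```bash
python3 - <<'E'
from h import *
s=ctrl.observe(); print(s["tool_pos"],s["time"])
im,W=cloud("wrist")
a=np.radians(7.23);R=np.array([[np.cos(a),-np.sin(a)],[np.sin(a),np.cos(a)]])
Q=(W[...,:2]-[451.5,251.1])@R
for n,c in(("dome",45),("swage",-45)):
    m=(abs(Q[...,0])<29.5)&(abs(Q[...,1]-c)<27)&(W[...,2]>50)&(W[...,2]<62)
    P=Q[m]; print(n,m.sum(),cv2.minAreaRect(P.astype(np.float32)))
    z=W[m][:,2]; A=np.c_[P,np.ones(len(P))]; k=z>54; print("  top z",np.percentile(z,[5,50,95]),"tilt",np.linalg.lstsq(A[k],z[k],rcond=None)[0])
im,W=cloud("top")
P=W[(im[...,0]>150)&(im[...,1]<60)&(abs(W[...,0]-510)<50)&(abs(W[...,1]+150)<60)]
print("catch",np.nanmin(P,0),np.nanmax(P,0))
P=W[(abs(W[...,0]-575)<40)&(abs(W[...,1]+302)<40)&(W[...,2]>70)]; print("grip",len(P),np.nanmean(P,0) if len(P) else 0)
E
```

```text
[457.94820237 205.25571809 180.95789867] 24.9833
dome 2222 ((-0.05336570739746094, 44.960079193115234), (56.2725944519043, 37.13643264770508), 0.20667815208435059)
  top z [51.01977446 55.9208773  57.50829291] tilt [3.08023571e-03 3.69548800e-03 5.60709877e+01]
swage 1885 ((-0.28875732421875, -45.34355163574219), (36.07114028930664, 55.725685119628906), 89.7808837890625)
  top z [50.30658507 53.73293552 57.13343087] tilt [6.40262480e-03 1.19147792e-03 5.59444218e+01]Traceback (most recent call last):
  File "<stdin>", line 12, in <module>
    res = np.fmin.reduce(a, axis=axis, out=out, **kwargs)
ValueError: zero-size array to reduction operation fmin which has no identity
```

```bash
python3 - <<'E'
from h import *
im,W=cloud("top"); h=cv2.cvtColor(im,cv2.COLOR_RGB2HSV)
m=((h[...,0]<6)|(h[...,0]>174))&(h[...,1]>170)&(h[...,2]>80)&(abs(W[...,0]-510)<60)&(abs(W[...,1]+140)<80)
print("catch",m.sum(),W[m].min(0) if m.any() else 0,W[m].max(0) if m.any() else 0)
P=W[(abs(W[...,0]-575)<40)&(abs(W[...,1]+302)<40)&(W[...,2]>70)]; print("grip",len(P),P.mean(0) if len(P) else 0, W[(abs(W[...,0]-575)<40)&(abs(W[...,1]+302)<40)][:,2].max())
E
```

```text
catch 45 [ 494.93287266 -149.19581444   42.09929512] [ 518.18995334 -115.80909303   87.75615661]
grip 51 [ 570.61047168 -299.51315462   85.77421497] 93.11967296120872
```

The catch is still over, the lever is still open, and the block is seated flat.

```bash
python3 -c "
from plant import job; print(job.job_done())"
```

```text
the job is handed in; nothing more can be done
None
```

The job is handed in: the doming block sits flat, hollows up, in the rack's empty place; the catch is left flipped over, the lever fully open, and nothing else was touched (about 25 s of the 72 s used).

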